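# Turn the warming hob up one click and start it

### The arm

A 6-joint arm with a two-finger parallel gripper is mounted at the origin on the work surface. World frame = base frame: x ahead of the robot, y to its left, z up, the work surface at z = 0. Lengths are in mm, angles in rad, forces in N, time in s.
With the tool pointing down it reaches from about 325 to 900 mm from the base axis. Payload 3.5 kg.
Tool frame: the origin (TCP) lies at the very end of the fingers, on their centre line; the grasp point (between the pads) lies 19 mm behind it (robot.hold_point_z is the distance from the TCP to the grasp point, in mm); z points along the fingers, y is the direction in which the jaws open and shut (so a half turn about z gives the same grasp; the last joint's range is limited). The gripper opens to 85 mm and grips with 20 to 120 N. Pads are 22 mm wide; open, the fingers measure 114 mm over their backs; the gripper's body (76 mm by 85 mm) begins 54 mm behind the grasp point. The pads swing forward as they close: fully open they stand 13 mm farther back than shut.
Start: joints at [-1.211, 0.276, -0.026, 1.268, 0, 1.467], TCP at [279.023, -559.257, 201.513] pointing down, gripper open.
Joint ranges: [-3.12, 3.12], [-0.85, 1.88], [-1.08, 1.24], [-1.95, 2.15], [-1.57, 1.53], [-3.14, 3.14]. Speed limits (rad/s): [2.57, 2.57, 3.14, 3.14, 3.14, 3.14].

### API

Orientations are given as a unit quaternion [w, x, y, z].
In Python, from station import robot gives the robot as it stands.
- The arm moves only by the shell command python3 -m handwheel 'ROWS' [OPENING]. ROWS is JSON, a list of rows, each a list of 2 entries, a list of its own where there are three numbers: the shift along the world's x, y, z in mm, then the turn about the world's z in degrees. In form: [[[tx, ty, tz], turn], ...]. A call has 1 to 20 rows; each row shifts and turns the commanded pose from where the row before left it; what a row does not reach is not made up. A row lasts 1/10 s, in which the tool goes at most 50 mm and 8.59 degrees, less where a joint would pass 70% of its speed; a pose out of reach is approached as far as the arm can. A call with a gripper value outside its range is refused whole. OPENING is the closure, from -1 (fully open) to 1 (shut), set as the call begins (- or left out, the last holds). The fingers move at their own pace and stop on an object; the grip force is fixed at half the most. Time passes only in rows, so rows that do not move let the fingers close. It gives the time, the measured TCP pose, the force and the opening at its end, in the units of the state.
- robot.observe(): the state, without advancing time (a new reading comes with each control period).
- robot.grab_frame(name): name is "side" or "top" or "wrist"; returns (picture, depth): 420x560x3 uint8, red, green, blue; 420x560 float32, mm along the optical axis (not along the pixel's ray), 0 where there is no reading.
- robot.calibration(name): a dict with "intrinsics" (3x3 intrinsics, pixels), "D" ([k1, k2, p1, p2, k3] as OpenCV has them; the pictures are not rectified), "xyz" and "rotation" of the camera in the world; the wrist camera has in their place "tool_from_camera" (4x4, takes a point from camera to tool coordinates, whose origin is the TCP and whose axes are the flange's). Camera axes: x right, y up, looking along -z (the intrinsics and any distortion apply to the point x, -y, -z); pixel columns grow to the right and rows downward; lengths in mm; the calibration is good to about 2 mm. A picture is of the moment at which its call begins: read the wrist's pose just before it. calibration takes no time and is no camera call.
- robot.close_job(): hands the job in, once; it reports no verdict.
The state is a dict: "time_s": time; "joint_positions": joint angles; "joint_velocities": joint speeds; "joint_efforts": joint torques, N m; "tool_pos": TCP position; "tool_rot": TCP orientation; "wrist_force": force on the tool from outside, world axes, zero at the start; "moment": the same for the moment, N m; "finger_gap": opening from 0.0 (shut) to 1.0 (fully open).
Only numpy, scipy, OpenCV 4.12 (cv2) and the standard library are available. Lean on these libraries where they do the work, as an engineer would, in place of code of your own. Each camera call takes 0.05 s, during which the arm holds its last target.

### The job

With a fingertip pressed on its flat face, turn the hob's larger knurled dial clockwise by just one click, from off to the next dot, and let go of it so that it sits in that click. Then press the start button between the dials fully down and let it come back up. Leave the smaller dial as it is, and do not lift or shift the katori, the jar or anything else on the shelf.

Things in the scene. Friction and masses are not known exactly. Their poses are not given: they have to be found in the camera images.
- hob: fixed warming hob, 290 mm (x, front to back) x 360 mm (y), black top 50 mm above the work surface; origin under its centre, +x away from its front. Round plate 166 mm across, 6 mm proud, centred at x +52 mm, with a katori on it. Controls along the front at x -95 mm: push button at y 0, a dial at y +105 and at y -105 mm (which dial is on which side changes)
- heat_top (a point): heat dial, the LARGER dial: flat knurled disc 84 mm across, 4 mm proud of its fixed 102 mm bezel ring; the point is the centre of its top face, 66 mm above the work surface, z up (turning axis), x along the black pointer line. Turned by friction of a fingertip pressed on the face off-centre
- heat (a joint): angle of the heat dial, rad, clockwise from above positive. Clicks at 0 (off, the start), 0.70 (low) and 1.40 (high), marked by three black dots on the bezel. A spring pawl resists with up to about 0.05 N m until halfway (0.35), then pulls it on; let go between 0.4 and 1.0 it settles at 0.70
- heat_press (a joint): how far the heat dial is pushed down, m: 0 (up) to 0.007. It sinks straight down on a spring (about 3 N to start, 1 N more per mm) and comes back up when let go
- timer_top (a point): timer dial, the SMALLER dial, same make, 54 mm across in a bezel 72 mm across, not to be turned; centre of its top face, 66 mm above the work surface, local x along its pointer line
- timer (a joint): angle of the timer dial in rad, clockwise positive, 0 at the start; clicks at 0, 0.70 and 1.40
- start_top (a point): start button, a round white cap 28 mm across in a dark round housing in the middle of the control strip; centre of the cap's top face, which points up
- start (a joint): travel of the start button in m, 0 up, 0.006 fully down (about 5 N); it springs back
- katori: loose steel bowl, 80 mm across the rim, 36 mm high, standing on the hob's round plate; origin under its centre
- katori_stack: stack of three nested steel bowls, 80 mm across, 70 mm high; origin under its centre
- dabba: closed round steel spice box with a lid knob, 194 mm across, 97 mm high; origin under its centre
- grater: white ceramic ginger grater, a 120 mm dish 13 mm high with a 45 mm tab handle; origin under the dish's centre
- squeezer: yellow plastic lemon squeezer lying flat, 205 mm long, 38 mm high; origin under it, near its middle
- spoon_rest: wooden spoon rest 220 x 85 mm with a wooden spoon fixed on it, 30 mm high; origin under its centre
- salt_jar: glass jar with a steel cap, 42 mm across, 68 mm high, standing between the hob's front edge and the robot; origin under its centre

How it is judged (in metres and radians):
On the way, in this order (a step that is already met when the one before it is completed fails the run):
1. the heat dial is let go and sits in the next click (value of joint heat between 0.55 and 0.85 rad and value of joint heat_press below 0.0015 m), for 0.2 s.
2. the start button is pressed down (value of joint start above 0.0045 m), for 0.05 s.
At the end, for the whole second after the job is handed in: Heat dial at rest in its second click (0.70 +- 0.15 rad) and up, timer dial still at 0 +- 0.15 rad, start button pressed at least 4.5 mm after that and back up (under 1.5 mm), every loose thing within 20 mm of its start and at rest (all of step 1 and value of joint timer between -0.15 and 0.15 rad and value of joint start below 0.0015 m and distance of each of katori, katori_stack, dabba, grater, squeezer, spoon_rest, salt_jar from where it was at the start of the episode below 0.02 m and linear speed of each of katori, katori_stack, dabba, grater, squeezer, spoon_rest, salt_jar below 0.02 m/s); the robot touches nothing.
It fails at once if the heat dial is turned past the next click (value of joint heat above 1.05 rad).
It fails at once if the timer dial is turned (value of joint timer above 0.35 rad or value of joint timer below -0.12 rad).
It fails at once if the start button is pressed before the dial is set (value of joint start above 0.0045 m and value of joint heat below 0.5 rad).
It fails at once if a bystander is lifted, shifted or knocked over (distance of any of katori, katori_stack, dabba, grater, squeezer, spoon_rest, salt_jar from where it was at the start of the episode above 0.025 m or angle between any of katori, katori_stack, dabba, grater, squeezer, spoon_rest, salt_jar's own z axis and vertical above 0.4 rad).
It also fails if it takes over 42 s, if anything falls off the work surface, if the arm or the gripper's body presses on something with over 40 N, if the wrist force passes 120 N, or if a joint passes its speed limit or range.

## Working session

There is one attempt and no reset: what is moved stays moved. The work goes in short steps, Python scripts to look and compute and a shell command to move; the robot and the scene stay as the last step left them, time stands still between calls to the robot, and variables do not carry over. Pictures are saved under pics/ and viewed, and the job is handed in when it is done.

```bash
ls; mkdir -p pics; python3 - <<'E'
from station import robot
import cv2,numpy as np
print(robot.observe())
for n in("top","side"):
    p,d=robot.grab_frame(n); cv2.imwrite(f"pics/{n}0.png",p[:,:,::-1]); np.save(f"{n}0.npy",d)
    print(n,robot.calibration(n))
E
```

```text
pics
{'time_s': 0.0, 'joint_positions': array([-1.21139816e+00,  2.77118581e-01, -2.78495203e-02,  1.26798719e+00,
        1.19600073e-06,  1.46740718e+00]), 'joint_velocities': array([ 0.00089374, -0.00037302, -0.00067946, -0.000371  , -0.00139756,
        0.00035587]), 'joint_efforts': array([ 1.21785288e-03, -4.45504975e+01,  2.95202351e+01,  1.63931167e-02,
       -4.28141959e-05, -1.84871681e-06]), 'tool_pos': array([ 278.73533676, -558.48758256,  200.38347807]), 'tool_rot': array([-1.07072676e-03,  9.73347160e-01,  2.29334124e-01, -1.37208433e-04]), 'wrist_force': array([ 0.26582828, -0.23219838, -0.5078473 ]), 'moment': array([-0.07024994, -0.01530837,  0.03246635]), 'finger_gap': 0.9978498275176725}
top {'intrinsics': array([[541.59027889,   0.        , 271.18412574],
       [  0.        , 541.59027889, 208.96028054],
       [  0.        ,   0.        ,   1.        ]]), 'D': array([-0.0096955,  0.       ,  0.       ,  0.       ,  0.       ]), 'xyz': array([ 252.00446151,   12.93284004, 1817.11068512]), 'rotation': array([ 0.71428034,  0.04876102, -0.05803417, -0.69574276])}
side {'intrinsics': array([[516.36239992,   0.        , 273.59441014],
       [  0.        , 516.36239992, 215.4623341 ],
       [  0.        ,   0.        ,   1.        ]]), 'D': array([-0.18364714,  0.        ,  0.        ,  0.        ,  0.        ]), 'xyz': array([  40.24400522,  808.90463994, 1210.97587006]), 'rotation': array([-0.24154791, -0.08407274,  0.33270286,  0.90768672])}
```

View pics/top0.png

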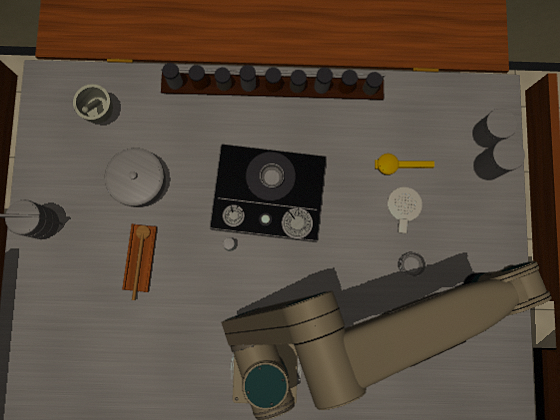

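View pics/side0.png

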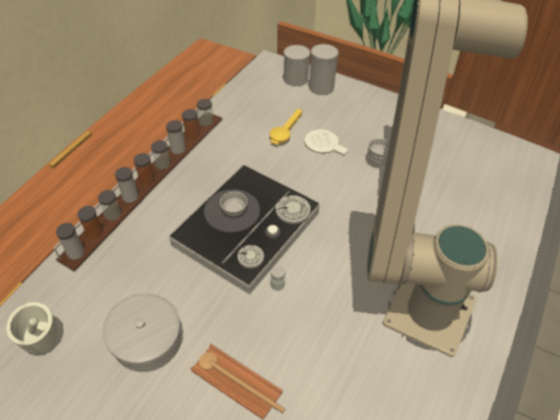

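The top view shows the larger dial at about (297,222), the button at (265,219), the timer at (233,215), the katori at (271,175) and the jar at (229,244). Next I'll turn these pixels into positions.

```bash
cat > h.py <<'E'
import numpy as np,cv2
from scipy.spatial.transform import Rotation as R
from station import robot
def Rq(q): return R.from_quat([q[1],q[2],q[3],q[0]]).as_matrix()
def cam(n,obs=None):
    c=robot.calibration(n)
    if n=="wrist":
        T=np.array(c["tool_from_camera"]); o=obs
        Rt=Rq(o["tool_rot"]); return c["intrinsics"],c["D"],Rt@T[:3,:3],Rt@T[:3,3]+o["tool_pos"]
    return c["intrinsics"],c["D"],Rq(c["rotation"]),np.array(c["xyz"])
def onz(n,uv,z,obs=None):
    K,D,Rm,t=cam(n,obs)
    p=cv2.undistortPoints(np.array(uv,float).reshape(-1,1,2),K,D).reshape(-1,2)
    d=np.c_[p[:,0],-p[:,1],-np.ones(len(p))]@Rm.T
    s=(z-t[2])/d[:,2]; return t+d*s[:,None]
def proj(n,P,obs=None):
    K,D,Rm,t=cam(n,obs); q=(np.array(P,float).reshape(-1,3)-t)@Rm; q=q*[1,-1,-1]
    return cv2.projectPoints(q,np.zeros(3),np.zeros(3),K,D)[0].reshape(-1,2)
E
python3 - <<'E'
from h import *
im=cv2.imread("pics/top0.png")
c=im[135:260,200:340]; cv2.imwrite("pics/top0z.png",cv2.resize(c,None,fx=5.6,fy=4.8*5.6/4.8,interpolation=cv2.INTER_CUBIC)[:600*2][:700])
c=im[195:260,205:335]; cv2.imwrite("pics/top0z.png",cv2.resize(c,None,fx=6,fy=6,interpolation=cv2.INTER_CUBIC))
print(onz("top",[[297,222],[265,219],[233,215]],66).round(1)); print(onz("top",[[229,244]],68).round(1), onz("top",[[271,175]],90).round(1))
im=cv2.imread("pics/side0.png")
c=im[185:295,220:330]; cv2.imwrite("pics/side0z.png",cv2.resize(c,None,fx=5,fy=5,interpolation=cv2.INTER_CUBIC))
print(onz("side",[[293,208],[272,231],[251,257]],66).round(1)); print(onz("side",[[278,271]],68).round(1))
print(robot.calibration("wrist"))
E
```

```text
[[478.4 -92.   66. ]
 [485.4  12.6  66. ]
 [495.7 117.3  66. ]]
[[400.5 126.7  68. ]] [[627.2  -3.   90. ]]
[[474.4 -88.3  66. ]
 [485.   17.4  66. ]
 [489.7 124.3  66. ]]
[[403.  128.7  68. ]]
{'intrinsics': array([[351.08964035,   0.        , 269.5429717 ],
       [  0.        , 351.08964035, 211.68932028],
       [  0.        ,   0.        ,   1.        ]]), 'D': array([-0.05801867,  0.        ,  0.        ,  0.        ,  0.        ]), 'tool_from_camera': array([[ 1.00526152e-04,  9.53493898e-01,  3.01412302e-01,
         7.56448324e+01],
       [ 9.99999994e-01, -1.09239302e-04,  1.20527801e-05,
         1.86527492e-02],
       [ 4.44183217e-05,  3.01412299e-01, -9.53493904e-01,
        -1.72459366e+02],
       [ 0.00000000e+00,  0.00000000e+00,  0.00000000e+00,
         1.00000000e+00]])}
```

View pics/top0z.png

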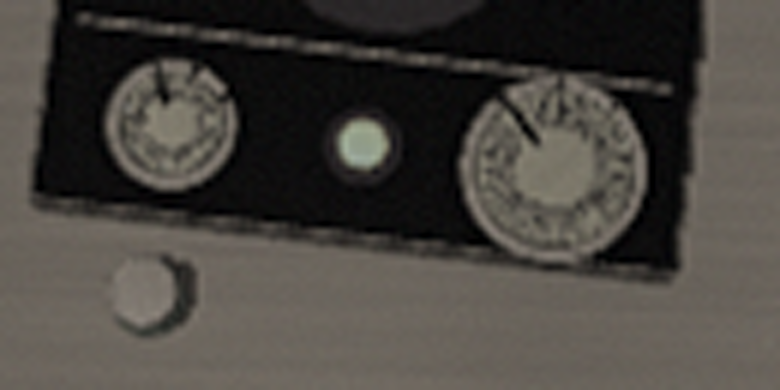

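View pics/side0z.png

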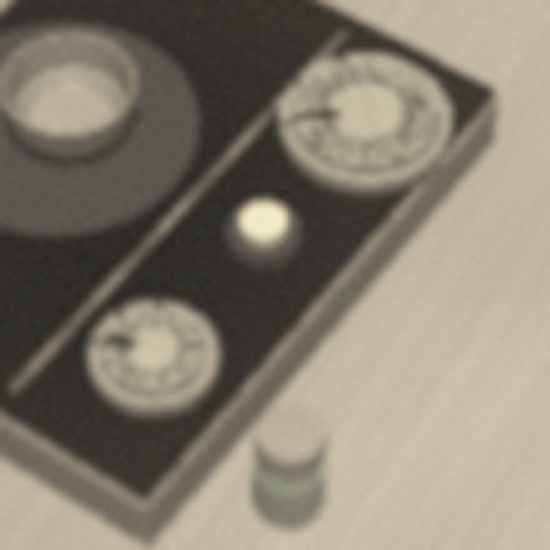

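```bash
python3 -m handwheel '[[[5,20,0],0],[[11,35,-1],0],[[11,35,-1],0],[[11,35,-2],0],[[11,35,-2],0],[[11,35,-2],0],[[11,35,-2],0],[[11,35,-2],0],[[11,35,-2],0],[[11,35,-2],0],[[11,35,-2],0],[[11,35,-1],0],[[11,35,-1],0],[[11,35,0],0],[[11,35,0],0],[[7,25,0],0],[[5,15,0],0],[[0,0,0],0],[[0,0,0],0]]' 1; python3 - <<'E'
from h import *
o=robot.observe(); p,d=robot.grab_frame("wrist"); cv2.imwrite("pics/w1.png",p[:,:,::-1]); np.save("w1.npy",d)
import pickle; pickle.dump(o,open("w1.pkl","wb"))
print(o["tool_pos"],o["tool_rot"],o["finger_gap"],o["joint_positions"],o["wrist_force"])
E
```

```text
time_s: 2.0
tool_pos: [449.6, -9.3, 181.2]
tool_rot: [0.0, 0.973, 0.23, -0.0]
wrist_force: [-0.9, 0.3, -0.3]
finger_gap: -0.001
[449.59424279  -9.27406362 181.15977872] [ 7.12226518e-05  9.73249856e-01  2.29748700e-01 -4.96846951e-04] -0.0010448231731750893 [-1.64182044e-01 -2.40428955e-02 -4.14900420e-01  1.18080065e+00
 -5.14721468e-04  2.51377184e+00] [-0.94910746  0.30053435 -0.32380645]
```

View pics/w1.png

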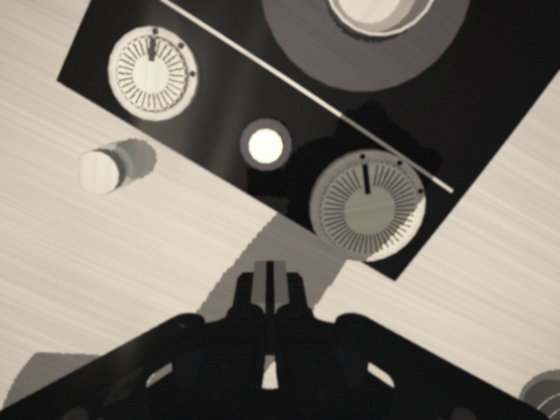

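The wrist view shows the heat dial centred at about (368,208) with its pointer up towards the first dot at (363,157). The button is at (266,146), the timer at (151,72), the jar at (100,172), and the shut fingertips at (270,268).

```bash
python3 - <<'E'
from h import *
import pickle
o=pickle.load(open("w1.pkl","rb"));d=np.load("w1.npy")
im=cv2.imread("pics/w1.png"); g=cv2.cvtColor(im,cv2.COLOR_BGR2GRAY)
print("depths",[float(d[v,u]) for u,v in[(368,208),(266,146),(151,72),(368,240)]])
for nm,uv,z in(("heat",[368,206],66),("start",[266,146],66),("start70",[266,146],70),("timer",[153,73],66),("dot0",[363,157],62),("dot1",[400,163],62),("dot2",[420,191],62),("ptr tip",[365,165],66),("ptr in",[368,193],66),("jar",[98,172],68)):
    print(nm,onz("wrist",uv,z,o).round(1))
K,D,Rm,t=cam("wrist",o)
for u,v in[(368,208),(266,146),(151,72)]:
    p=cv2.undistortPoints(np.array([[[u,v]]],float),K,D).ravel(); s=d[v,u]
    print(t+Rm@(np.array([p[0],-p[1],-1])*s))
c=im[135:275,295:440]; cv2.imwrite("pics/w1z.png",cv2.resize(c,None,fx=4,fy=4,interpolation=cv2.INTER_CUBIC))
E
```

```text
depths [300.6452941894531, 278.19781494140625, 267.05242919921875, 310.3000183105469]
heat [[478.2 -89.5  66. ]]
start [[484.6  11.5  66. ]]
start70 [[485.1  11.6  70. ]]
timer [[496.2 115.   66. ]]
dot0 [[512.4 -65.1  62. ]]
dot1 [[522.3 -95.7  62. ]]
dot2 [[ 509.7 -124.7   62. ]]
ptr tip [[507.5 -68.8  66. ]]
ptr in [[488.1 -83.5  66. ]]
jar [[403.4 127.9  68. ]]
[476.69416074 -90.42837598  65.99813375]
[485.38002977  11.76331738  72.595572  ]
[496.27154742 116.5553274   66.34136873]
```

View pics/w1z.png

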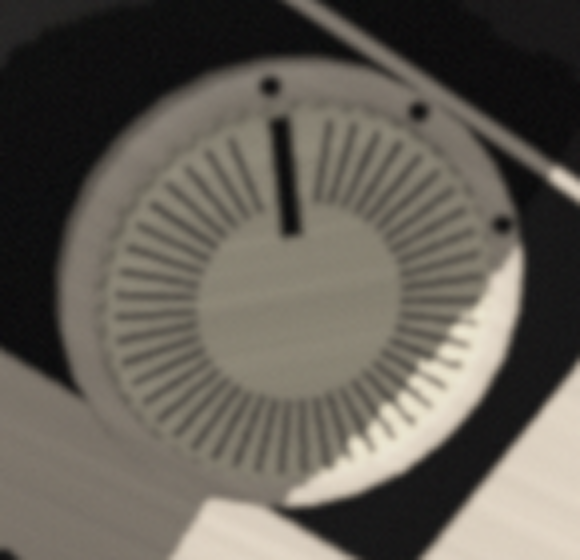

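```bash
python3 -m handwheel '[[[0,-12,0],0],[[1,-20,-10],0],[[1,-22,-20],0],[[1,-20,-25],0],[[0,-12,-20],0],[[0,-5,-15],0],[[0,0,-10],0],[[0,0,-4],0],[[0,0,0],0],[[0,0,0],0],[[0,0,0],0]]'
python3 - <<'E'
from h import *
o=robot.observe(); p,d=robot.grab_frame("wrist"); cv2.imwrite("pics/w2.png",p[:,:,::-1])
print(o["tool_pos"],o["wrist_force"])
print(proj("wrist",[[477,-91,66],[452.6,-99.9,66]],o))
E
```

```text
time_s: 3.15
tool_pos: [453.9, -100.3, 78.4]
tool_rot: [0.001, 0.973, 0.23, 0.001]
wrist_force: [-0.6, -0.3, -0.4]
finger_gap: 0.001
[ 453.856624   -100.32314884   78.41770817] [-0.62686792 -0.34134513 -0.40748128]
[[273.15588559 198.30421018]
 [267.82791366 242.15886982]]
```

View pics/w2.png

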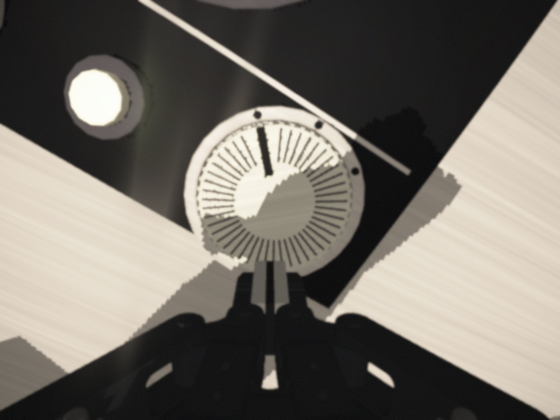

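The dial centre shows at about (275,196), where the projection put it at (273,198), so the estimate holds. The fingertip sits over the near part of the face at about (268,265). Now lowering slowly.

```bash
python3 -m handwheel '[[[0,0,-6],0],[[0,0,-5],0],[[0,0,-2],0],[[0,0,-2],0],[[0,0,0],0],[[0,0,0],0],[[0,0,0],0]]'
```

```text
time_s: 3.9
tool_pos: [453.2, -100.3, 62.6]
tool_rot: [0.0, 0.973, 0.229, 0.0]
wrist_force: [0.0, 0.2, -0.1]
finger_gap: -0.0
```

```bash
python3 -m handwheel '[[[0,0,-1],0],[[0,0,0],0],[[0,0,0],0]]';python3 -m handwheel '[[[0,0,-1],0],[[0,0,0],0],[[0,0,0],0]]'; python3 - <<'E'
from h import *
o=robot.observe(); p,d=robot.grab_frame("wrist"); cv2.imwrite("pics/w3.png",p[:,:,::-1]);p,d=robot.grab_frame("side"); cv2.imwrite("pics/s3.png",cv2.resize(p[150:290,220:360,::-1],None,fx=4,fy=4,interpolation=cv2.INTER_CUBIC))
print(o["tool_pos"],o["wrist_force"])
E
```

```text
time_s: 4.2
tool_pos: [453.0, -100.3, 61.5]
tool_rot: [0.0, 0.973, 0.229, 0.0]
wrist_force: [0.2, 0.1, -0.5]
finger_gap: -0.0
time_s: 4.5
tool_pos: [453.0, -100.2, 60.5]
tool_rot: [-0.0, 0.973, 0.229, -0.0]
wrist_force: [-0.3, 0.1, 0.3]
finger_gap: -0.0
[ 452.95744824 -100.21696658   60.46015483] [-0.33139426  0.14717433  0.27616768]
```

View pics/w3.png

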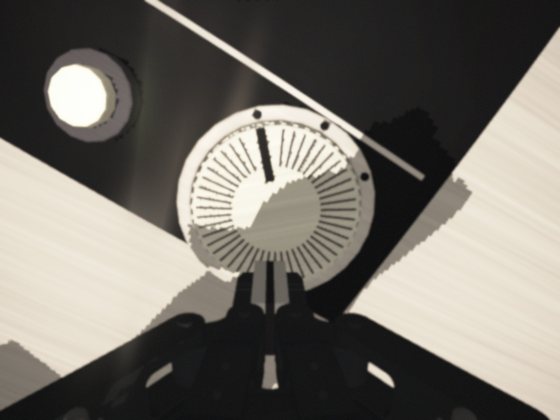

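View pics/s3.png

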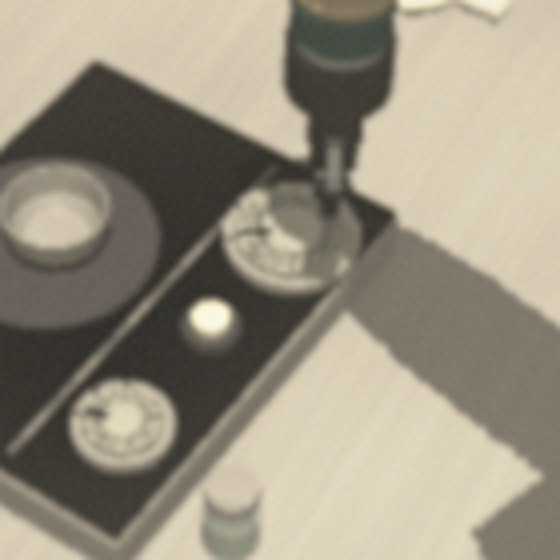

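```bash
python3 -m handwheel '[[[0,0,-1],0],[[0,0,0],0],[[0,0,0],0]]';python3 -m handwheel '[[[0,0,-1],0],[[0,0,0],0],[[0,0,0],0]]'; python3 - <<'E'
from h import *
o=robot.observe(); print(o)
print(proj("wrist",[o["tool_pos"],[477,-91,66],[477,-91,60]],o))
E
```

```text
time_s: 4.9
tool_pos: [453.0, -100.3, 59.5]
tool_rot: [-0.0, 0.973, 0.229, -0.0]
wrist_force: [-0.3, -0.7, 0.4]
finger_gap: -0.003
time_s: 5.2
tool_pos: [453.0, -100.2, 58.5]
tool_rot: [-0.0, 0.973, 0.229, -0.0]
wrist_force: [-0.1, -0.4, 0.3]
finger_gap: 0.002
{'time_s': 5.2, 'joint_positions': array([-3.57247873e-01,  1.20236522e-01, -5.47761730e-01,  9.02866392e-01,
        1.79443072e-05,  2.32152076e+00]), 'joint_velocities': array([-1.00837111e-03,  8.33197539e-04,  1.53776817e-03,  4.25780475e-05,
        8.68022228e-04, -3.25899238e-04]), 'joint_efforts': array([-8.22177280e-04, -3.12218356e+01,  2.46316087e+01,  1.25629100e-03,
        9.04758372e-05,  1.30993976e-05]), 'tool_pos': array([ 452.99952071, -100.23549183,   58.49037195]), 'tool_rot': array([-2.64285398e-05,  9.73343517e-01,  2.29352122e-01, -2.34275577e-05]), 'wrist_force': array([-0.09350209, -0.439738  ,  0.27998214]), 'moment': array([ 0.0220581 , -0.04146273,  0.01920107]), 'finger_gap': 0.002099090727458075}
[[269.50783399 249.4388829 ]
 [274.5024397  207.61864007]
 [274.34429118 204.18383503]]
```

```bash
python3 - <<'E'
from h import *
o=robot.observe(); Rt=Rq(o["tool_rot"])
for x in(-11,0,11):
  for z in(0,-5,-10,-15,-20): print(x,z,proj("wrist",[o["tool_pos"]+Rt@[x,0,z]],o).round(1))
p,d=robot.grab_frame("wrist"); 
print(d[255:300:4,262].round(0),d[255:300:4,280].round(0))
K,D,Rm,t=cam("wrist",o)
T=np.array(robot.calibration("wrist")["tool_from_camera"])
for u,v in[(262,264),(262,270),(262,280),(262,290),(262,300),(278,270),(278,285),(275,200),(275,180),(275,215),(275,245),(200,200),(352,200),(240,250)]:
    q=cv2.undistortPoints(np.array([[[u,v]]],float),K,D).ravel(); s=d[v,u]
    c=np.array([q[0],-q[1],-1])*s
    print(u,v,(T[:3,:3]@c+T[:3,3]).round(1),(t+Rm@c).round(1))
cv2.imwrite("pics/w4.png",cv2.resize(p[140:300,190:370,::-1],None,fx=4,fy=3.7,interpolation=cv2.INTER_CUBIC))
E
```

```text
-11 0 [[269.5 268. ]]
-11 -5 [[269.5 272.3]]
-11 -10 [[269.5 276.8]]
-11 -15 [[269.5 281.6]]
-11 -20 [[269.5 286.6]]
0 0 [[269.5 249.4]]
0 -5 [[269.5 253.3]]
0 -10 [[269.5 257.4]]
0 -15 [[269.5 261.7]]
0 -20 [[269.5 266.3]]
11 0 [[269.5 230.1]]
11 -5 [[269.5 233.6]]
11 -10 [[269.5 237.2]]
11 -15 [[269.5 241. ]]
11 -20 [[269.5 245.1]]
[180. 180. 150. 147. 143. 140. 137. 133. 131. 127. 126. 123.] [178. 181. 149. 146. 142. 138. 136. 133. 131. 126. 125. 122.]
262 264 [  9.8  -3.2 -37.6] [460.3 -93.   96. ]
262 270 [  9.6  -3.1 -42.7] [460.2 -93.2 101.2]
262 280 [  9.8  -2.9 -51.5] [460.4 -93.3 110. ]
262 290 [ 10.   -2.7 -59.4] [460.7 -93.3 117.9]
262 300 [  9.7  -2.6 -65.7] [460.5 -93.6 124.2]
278 270 [  9.5   3.5 -42.5] [463.  -99.1 101. ]
278 285 [  9.1   3.2 -54.1] [462.6 -99.1 112.6]
275 200 [29.6  2.7 -7.8] [480.6 -89.4  66.3]
275 180 [39.8  2.6 -9. ] [489.7 -84.8  67.5]
275 215 [21.7  2.7 -7.2] [473.6 -93.   65.6]
275 245 [ 6.   2.8 -8.2] [ 459.6 -100.    66.6]
200 200 [ 29.4 -34.   -7.3] [464.1 -56.7  65.8]
352 200 [29.5 40.4 -7.4] [ 497.4 -123.2   65.9]
240 250 [  3.5 -15.   -8.7] [449.4 -85.3  67.2]
```

View pics/w4.png

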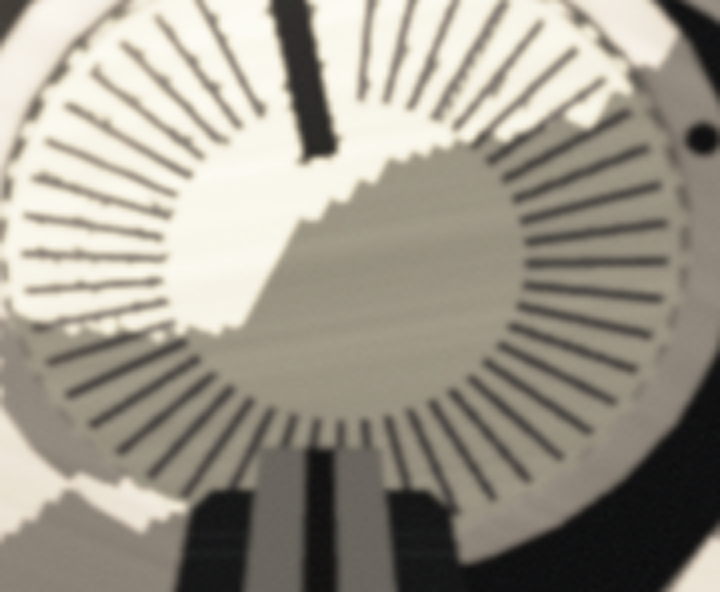

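```bash
python3 - <<'E'
from h import *
o=robot.observe(); Rt=Rq(o["tool_rot"])
P=[o["tool_pos"]+Rt@[0,0,z] for z in(0,-10,-20,-37,-60)]
uv=proj("side",P); print(uv.round(1))
p,d=robot.grab_frame("side"); np.save("s5.npy",d)
im=cv2.resize(p[150:230,260:360,::-1],None,fx=7,fy=7,interpolation=cv2.INTER_CUBIC)
for u in uv: cv2.circle(im,tuple(int(a) for a in ((u-[260,150])*7+3)),4,(0,0,255),1)
cv2.imwrite("pics/s5.png",im)
K,D,Rm,t=cam("side")
for u in range(296,312,3):
  for v in(190,196,200,204,208,212):
    q=cv2.undistortPoints(np.array([[[u,v]]],float),K,D).ravel(); print(u,v,(t+Rm@(np.array([q[0],-q[1],-1])*d[v,u])).round(0),end=" | ")
  print()
E
```

```text
[[301.2 209.8]
 [301.4 207.5]
 [301.5 205.3]
 [301.8 201.4]
 [302.2 196.1]]
296 190 [ 528. -213.   -2.] | 296 196 [ 490. -137.   64.] | 296 200 [ 482. -123.   64.] | 296 204 [ 474. -107.   66.] | 296 208 [468. -95.  63.] | 296 212 [459. -78.  67.] | 
299 190 [456. -81. 160.] | 299 196 [437. -45. 180.] | 299 200 [458. -91. 108.] | 299 204 [458. -93.  89.] | 299 208 [458. -95.  69.] | 299 212 [451. -81.  69.] | 
302 190 [436. -60. 191.] | 302 196 [431. -50. 179.] | 302 200 [447. -88. 116.] | 302 204 [446. -88. 100.] | 302 208 [ 452. -102.   66.] | 302 212 [446. -92.  60.] | 
305 190 [435. -75. 177.] | 305 196 [421. -48. 186.] | 305 200 [429. -69. 145.] | 305 204 [442. -99.  92.] | 305 208 [ 444. -106.   66.] | 305 212 [437. -92.  66.] | 
308 190 [434. -94. 160.] | 308 196 [  40.  809. 1211.] | 308 200 [ 457. -154.   47.] | 308 204 [ 447. -134.   55.] | 308 208 [ 437. -113.   63.] | 308 212 [ 430. -100.   62.] | 
311 190 [ 484. -232.    5.] | 311 196 [ 473. -212.    1.] | 311 200 [ 448. -154.   53.] | 311 204 [ 443. -147.   44.] | 311 208 [ 435. -130.   48.] | 311 212 [ 427. -114.   50.] |
```

View pics/s5.png

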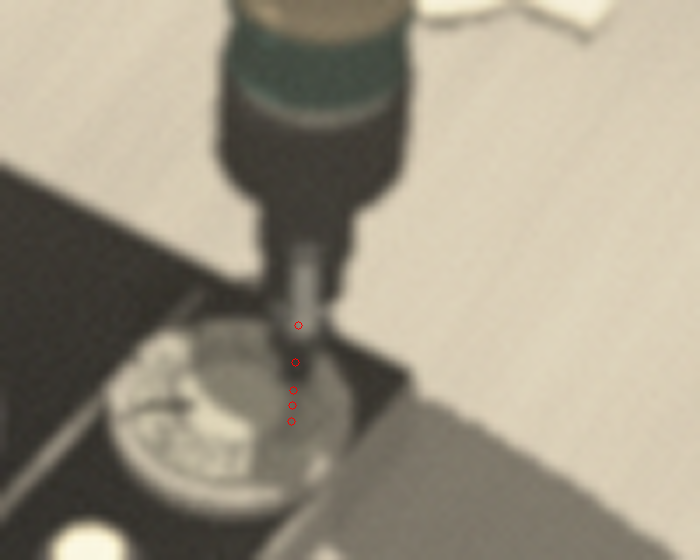

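No contact yet. The wrist and side views both show the real fingertips well behind the reported TCP, by roughly 20–35 mm. I'll go down in small steps and stop on force.

```bash
for i in 1; do python3 -m handwheel '[[[0,0,-1],0],[[0,0,-1],0],[[0,0,-1],0],[[0,0,0],0]]' | grep -E 'pos|force'; done; python3 -m handwheel '[[[0,0,-1],0],[[0,0,-1],0],[[0,0,-1],0],[[0,0,0],0]]' | grep -E 'pos|force'; python3 -c "
from station import robot
print(robot.observe()['wrist_force'])"
```

```text
tool_pos: [452.9, -100.2, 55.3]
wrist_force: [0.4, -0.1, 0.1]
tool_pos: [452.8, -100.2, 52.3]
wrist_force: [0.2, -0.2, 0.3]
[ 0.22803566 -0.24224125  0.3226729 ]
```

```bash
python3 -m handwheel '[[[0,0,-1],0],[[0,0,-1],0],[[0,0,-1],0],[[0,0,0],0]]' | grep -E 'pos|force'; python3 - <<'E'
from h import *
p,d=robot.grab_frame("side"); 
im=cv2.resize(p[150:230,260:360,::-1],None,fx=7,fy=7,interpolation=cv2.INTER_CUBIC); cv2.imwrite("pics/s6.png",im)
p,d=robot.grab_frame("wrist"); print(d[150:262:10,275].round(1))
cv2.imwrite("pics/w6.png",p[:,:,::-1])
E
```

```text
tool_pos: [452.9, -100.2, 49.3]
wrist_force: [0.3, -0.7, -1.4]
[155.2 156.  157.3 158.6 160.4   0.  163.1 165.  166.8 167.2 169.6 170.9]
```

View pics/s6.png

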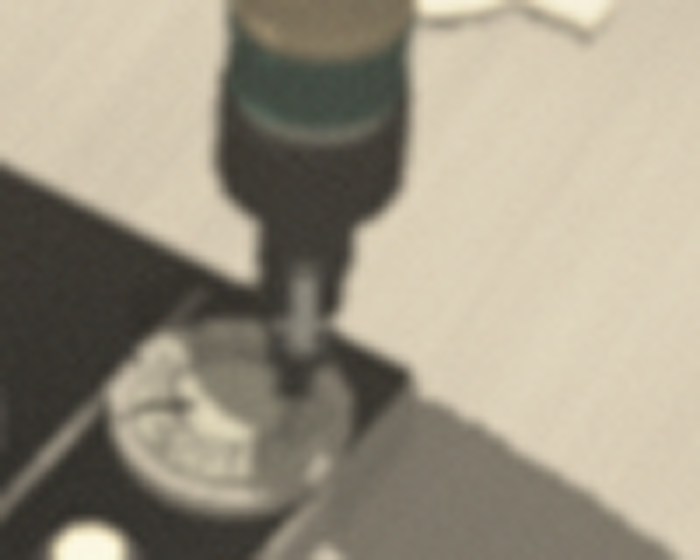

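View pics/w6.png

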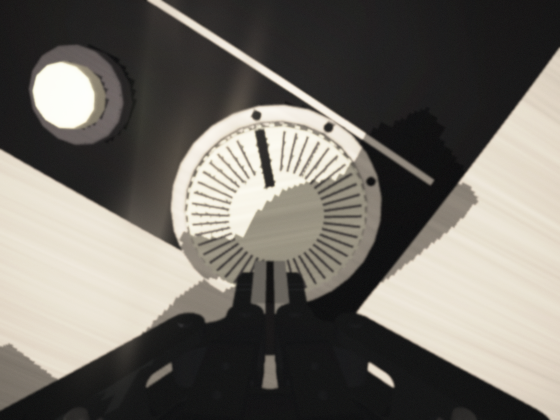

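```bash
python3 -m handwheel '[[[0,0,-1],0],[[0,0,-1],0],[[0,0,0],0],[[0,0,0],0]]' | grep -E 'pos|force'; python3 -m handwheel '[[[0,0,0],0]]' | grep -E 'pos|force'
```

```text
tool_pos: [453.0, -100.2, 47.5]
wrist_force: [1.0, -0.6, 0.7]
tool_pos: [453.1, -100.3, 47.5]
wrist_force: [0.6, 0.8, 0.1]
```

```bash
python3 -m handwheel '[[[0,0,-1],0],[[0,0,-1],0],[[0,0,0],0],[[0,0,0],0]]' | grep -E 'pos|force'; python3 -m handwheel '[[[0,0,0],0]]' | grep -E 'pos|force'
```

```text
tool_pos: [453.0, -100.2, 45.5]
wrist_force: [-0.3, -0.3, 0.0]
tool_pos: [453.0, -100.2, 45.5]
wrist_force: [-0.4, 0.1, 0.5]
```

```bash
cat >> h.py <<'E'
def world(n,d,uv,o=None):
    K,D,Rm,t=cam(n,o); out=[]
    for u,v in uv:
        q=cv2.undistortPoints(np.array([[[u,v]]],float),K,D).ravel(); m=d[v-1:v+2,u-1:u+2]; m=m[m>0]
        out.append(t+Rm@(np.array([q[0],-q[1],-1])*(np.median(m) if len(m) else 0)))
    return np.array(out)
E
python3 - <<'E'
from h import *
o=robot.observe(); p,d=robot.grab_frame("wrist"); 
face=[(u,v) for u in range(230,330,8) for v in range(150,235,8)]
w=world("wrist",d,face,o); print("face",np.median(w[:,2]),w[:,2].std())
w=world("wrist",d,[(262,266),(262,275),(262,285)],o); print(w.round(1))
strip=[(u,v) for u in range(160,420,40) for v in range(20,60,10)]
print("strip",world("wrist",d,strip,o)[:,2].round(0))
cv2.imwrite("pics/w7.png",cv2.resize(p[90:300,150:400,::-1],None,fx=3,fy=2.8,interpolation=cv2.INTER_CUBIC))
p,d=robot.grab_frame("side"); 
im=cv2.resize(p[150:230,260:360,::-1],None,fx=7,fy=7,interpolation=cv2.INTER_CUBIC); cv2.imwrite("pics/s7.png",im)
E
```

```text
face 66.06728781501019 0.3461841149166834
[[460.3 -93.1  84.8]
 [460.2 -93.3  92.4]
 [460.2 -93.5 100.2]]
strip [50. 50. 50. 50. 50. 51. 50. 50. 50. 50. 50. 50. 50. 50. 50. 50. 50. 50.
 50. 50. 50. 50. 50. 50. 50. 50. 50. 50.]
```

View pics/w7.png

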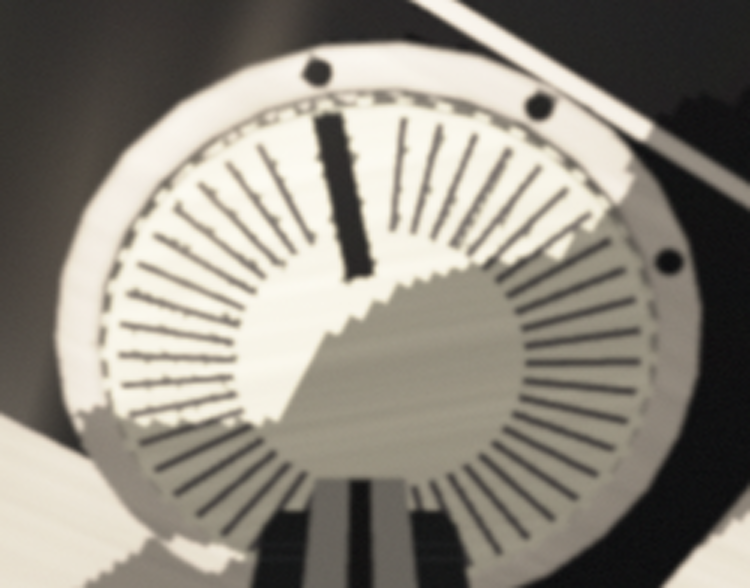

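View pics/s7.png

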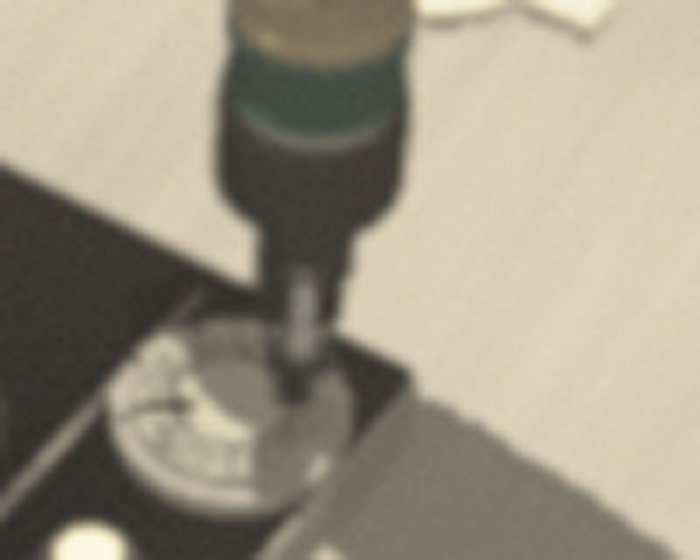

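```bash
python3 - <<'E'
from h import *
o=robot.observe(); p,d=robot.grab_frame("wrist")
for v in(264,270,280,295,310,325,340,360,390,415):
  us=[60,120,180,210,240,250,262,270,278,290,300,330,360,420]
  w=world("wrist",d,[(u,v) for u in us],o); print(v,[f"{u}:{x[2]:.0f}" for u,x in zip(us,w)])
w=world("wrist",d,[(u,v) for v in(262,268,275,282) for u in(245,262,278,295)],o)
T=Rq(o["tool_rot"]); print(((w-o["tool_pos"])@T).round(1))
E
```

```text
264 ['60:0', '120:-0', '180:0', '210:66', '240:66', '250:66', '262:83', '270:83', '278:83', '290:66', '300:66', '330:66', '360:62', '420:0']
270 ['60:0', '120:0', '180:0', '210:66', '240:66', '250:66', '262:88', '270:89', '278:88', '290:66', '300:66', '330:66', '360:62', '420:-1']
280 ['60:1', '120:-0', '180:0', '210:62', '240:90', '250:89', '262:96', '270:97', '278:97', '290:90', '300:89', '330:66', '360:50', '420:0']
295 ['60:0', '120:0', '180:0', '210:0', '240:101', '250:101', '262:108', '270:108', '278:108', '290:101', '300:100', '330:62', '360:50', '420:0']
310 ['60:0', '120:0', '180:0', '210:0', '240:121', '250:121', '262:119', '270:113', '278:119', '290:120', '300:121', '330:50', '360:49', '420:0']
325 ['60:0', '120:-0', '180:129', '210:120', '240:127', '250:127', '262:125', '270:113', '278:127', '290:127', '300:127', '330:120', '360:128', '420:1']
340 ['60:0', '120:0', '180:134', '210:128', '240:135', '250:134', '262:123', '270:113', '278:123', '290:134', '300:135', '330:128', '360:134', '420:1']
360 ['60:0', '120:143', '180:132', '210:148', '240:148', '250:148', '262:123', '270:0', '278:123', '290:148', '300:148', '330:148', '360:132', '420:143']
390 ['60:154', '120:150', '180:133', '210:158', '240:158', '250:151', '262:150', '270:151', '278:150', '290:151', '300:158', '330:158', '360:133', '420:150']
415 ['60:161', '120:151', '180:164', '210:164', '240:164', '250:159', '262:159', '270:159', '278:159', '290:159', '300:164', '330:164', '360:159', '420:151']
[[  2.5 -11.7 -20.5]
 [  9.7  -3.2 -35.4]
 [  9.9   3.6 -35.9]
 [  2.3  12.2 -20.2]
 [ -0.3 -11.7 -21.2]
 [  9.7  -3.1 -41.2]
 [  9.6   3.5 -41. ]
 [ -0.7  12.2 -20.4]
 [  5.5 -10.4 -39.3]
 [  9.6  -3.  -47.2]
 [  9.6   3.4 -47.2]
 [  5.4  10.8 -39.1]
 [  5.7  -9.9 -45.7]
 [  9.7  -2.9 -52.9]
 [  9.5   3.3 -52.5]
 [  5.6  10.4 -45.6]]
```

The visible tip is at z ≈ 83 with the TCP reading 45.5, so the true tip is about 37 mm behind the TCP. Contact should come at TCP z ≈ 28.

```bash
python3 -m handwheel '[[[0,0,-3],0],[[0,0,-3],0],[[0,0,-3],0],[[0,0,-3],0],[[0,0,-1],0],[[0,0,0],0],[[0,0,0],0]]' | grep -E 'pos|force'
```

```text
tool_pos: [452.9, -100.4, 32.9]
wrist_force: [-1.6, -0.2, 5.9]
```

```bash
python3 -m handwheel '[[[0,0,-1],0],[[0,0,-1],0],[[0,0,0],0],[[0,0,0],0]]' | grep -E 'pos|force'; python3 - <<'E'
from h import *
o=robot.observe(); p,d=robot.grab_frame("wrist"); print(o["wrist_force"])
print(world("wrist",d,[(262,263),(262,268),(262,275),(230,200),(300,200)],o).round(1))
cv2.imwrite("pics/w8.png",p[:,:,::-1])
E
```

```text
tool_pos: [452.9, -100.4, 31.1]
wrist_force: [-2.6, -0.3, 8.1]
[-2.64832955 -0.26808398  8.057884  ]
[[460.5 -93.1  68.3]
 [460.1 -93.4  72. ]
 [460.2 -93.5  78.2]
 [477.7 -69.5  61.8]
 [490.7 -95.9  61.1]]
```

View pics/w8.png

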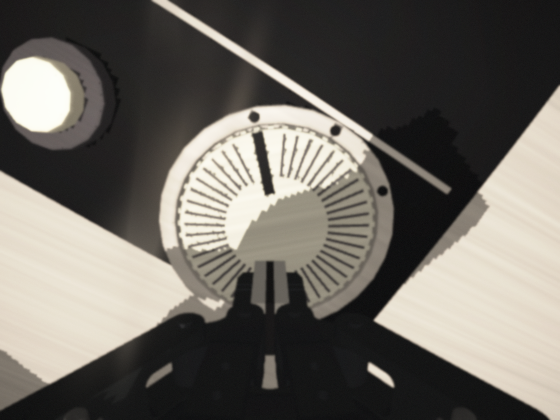

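The fingertip is now in contact. The face has sunk to z ≈ 61.5 (about 4.7 mm down) at 8 N, and the pointer at (262,160) is still on the first dot. Next comes the first half of the arc.

```bash
python3 -m handwheel '[[[-0.6,1.7,0],-4],[[-0.5,1.75,0],-4],[[-0.35,1.8,0],-4],[[-0.2,1.8,0],-4],[[0,0,0],0],[[0,0,0],0]]' | grep -E 'pos|force'; python3 - <<'E'
from h import *
o=robot.observe(); p,d=robot.grab_frame("wrist"); print(o["wrist_force"])
print(world("wrist",d,[(230,200),(300,200)],o).round(1),onz("wrist",[[275,210]],62,o))
cv2.imwrite("pics/w9.png",p[:,:,::-1])
E
```

```text
tool_pos: [451.8, -94.3, 31.4]
wrist_force: [-3.0, -1.8, 6.6]
[-3.0063105  -1.80510636  6.58494322]
[[ 484.1  -71.7   61.7]
 [ 489.3 -100.8   61.1]] [[483.33509522 -91.14118448  62.        ]]
```

View pics/w9.png

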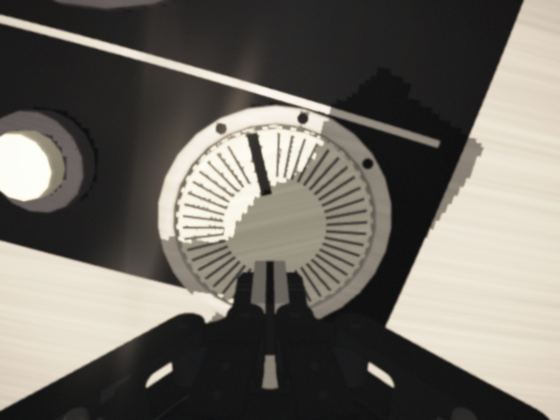

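The dial turns with the finger. The pointer tip is at (252,135), between the first dot (221,128) and the second (303,118). Continuing.

```bash
python3 -m handwheel '[[[-0.1,1.8,0],-4],[[0,1.8,0],-4],[[0.15,1.8,0],-4],[[0.3,1.8,0],-4],[[0.4,1.75,0],-4],[[0,0,0],0],[[0,0,0],0]]' | grep -E 'pos|force'; python3 - <<'E'
from h import *
o=robot.observe(); p,d=robot.grab_frame("wrist"); print(o["wrist_force"])
cv2.imwrite("pics/w10.png",p[:,:,::-1])
E
```

```text
tool_pos: [452.9, -84.5, 31.4]
wrist_force: [-1.7, 0.4, 7.4]
[-1.71585368  0.35585219  7.37551424]
```

View pics/w10.png

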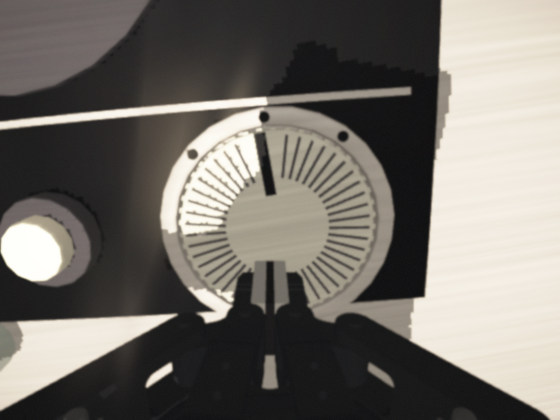

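The pointer tip at (260,134) now lines up with the second dot at (264,117). I'll lift straight up and check.

```bash
python3 -m handwheel '[[[0,0,3],0],[[0,0,4],0],[[0,0,8],0],[[0,0,12],0],[[0,0,15],0],[[0,0,8],0],[[0,0,0],0],[[0,0,0],0],[[0,0,0],0]]' | grep -E 'pos|force'; python3 - <<'E'
from h import *
o=robot.observe(); p,d=robot.grab_frame("wrist"); print(o["wrist_force"],o["time_s"])
cv2.imwrite("pics/w11.png",p[:,:,::-1])
print(world("wrist",d,[(230,200),(300,200)],o).round(1))
E
```

```text
tool_pos: [451.5, -84.0, 79.9]
wrist_force: [-0.2, -0.2, -1.0]
[-0.20129468 -0.20284966 -1.03101365] 11.2
[[ 478.4  -67.3   66. ]
 [ 472.  -105.4   66. ]]
```

View pics/w11.png

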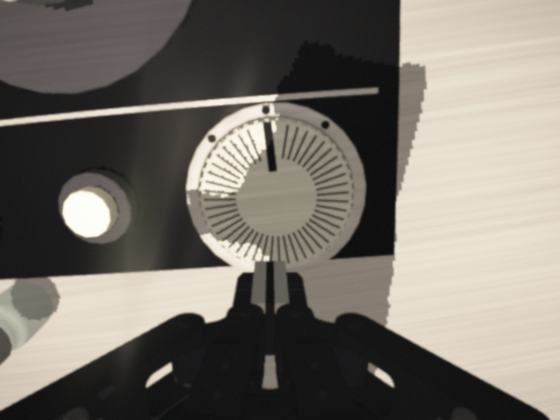

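The dial is up (face z = 66) with its pointer at the second dot. Next I'll measure the button.

```bash
python3 - <<'E'
from h import *
o=robot.observe(); p,d=robot.grab_frame("wrist")
w=world("wrist",d,[(u,213) for u in range(52,140,6)],o); print(w.round(1))
m=(p.min(2)>215).astype(np.uint8)[180:245,55:120]; M=cv2.moments(m,True); c=(55+M["m10"]/M["m00"],180+M["m01"]/M["m00"]); print(c,M["m00"])
t=onz("wrist",[c],72.5,o)[0]; print(t, (t-o["tool_pos"]).round(1))
E
```

```text
[[ 4.844e+02  4.600e+01  5.030e+01]
 [ 4.838e+02  4.230e+01  5.010e+01]
 [ 4.878e+02  2.380e+01  7.190e+01]
 [ 4.873e+02  2.030e+01  7.210e+01]
 [ 4.867e+02  1.680e+01  7.220e+01]
 [ 4.862e+02  1.340e+01  7.230e+01]
 [ 4.856e+02  1.020e+01  7.200e+01]
 [ 4.849e+02  7.200e+00  7.140e+01]
 [ 4.844e+02  3.600e+00  7.190e+01]
 [ 4.838e+02  4.000e-01  7.160e+01]
 [ 4.825e+02 -1.200e+00  6.830e+01]
 [ 4.804e+02 -1.400e+00  6.220e+01]
 [ 4.798e+02 -4.800e+00  6.190e+01]
 [ 4.790e+02 -7.800e+00  6.100e+01]
 [ 4.761e+02 -7.200e+00  5.190e+01]]
(85.9438839848676, 213.54728877679696) 1586.0
[485.57605725  11.19344351  72.5       ] [34.2 95.2 -7.3]
```

```bash
python3 -m handwheel '[[[3,8,0],0],[[6,18,0],0],[[7,20,0],0],[[7,20,0],0],[[6,18,0],0],[[4,9,0],0],[[1,3,-5],0],[[0,0,-10],0],[[0,0,-10],0],[[0,0,-4],0],[[0,0,0],0],[[0,0,0],0]]' | grep -E 'pos|force'; python3 - <<'E'
from h import *
o=robot.observe(); p,d=robot.grab_frame("wrist"); print(o["wrist_force"],o["tool_pos"],o["time_s"])
cv2.imwrite("pics/w12.png",p[:,:,::-1])
E
```

```text
tool_pos: [483.7, -2.8, 51.3]
wrist_force: [-0.9, 0.6, -1.0]
[-0.86494347  0.55164597 -0.95775301] [483.65315619  -2.79185298  51.26517333] 12.5
```

View pics/w12.png

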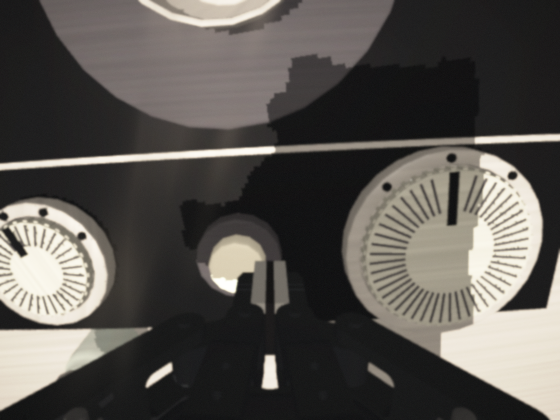

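The move fell 14 mm short in y: the tip is to the right of the cap centre at (236,262). Correcting that, then lowering.

```bash
python3 -m handwheel '[[[1,5,0],0],[[1,5,0],0],[[0,4,0],0],[[0,0,0],0],[[0,0,-3],0],[[0,0,-3],0],[[0,0,-2],0],[[0,0,0],0],[[0,0,0],0]]' | grep -E 'pos|force'
```

```text
tool_pos: [484.7, 4.1, 43.3]
wrist_force: [-0.4, 0.1, 0.6]
```

```bash
python3 -m handwheel '[[[0,0,0],0],[[0,0,0],0]]' | grep -E 'pos|force'; python3 - <<'E'
from h import *
o=robot.observe(); p,d=robot.grab_frame("wrist"); print(o["wrist_force"],o["tool_pos"],o["time_s"],o["joint_positions"].round(3),o["joint_velocities"].round(3))
cv2.imwrite("pics/w13.png",p[:,:,::-1])
E
```

```text
tool_pos: [485.0, 4.1, 43.6]
wrist_force: [-0.1, 0.7, 0.5]
[-0.12613937  0.68129306  0.4681609 ] [485.03735174   4.09764136  43.63404637] 13.65 [-0.136  0.173 -0.523  0.875  0.017  3.141] [ 0.001 -0.001  0.002  0.002 -0.002  0.002]
```

View pics/w13.png

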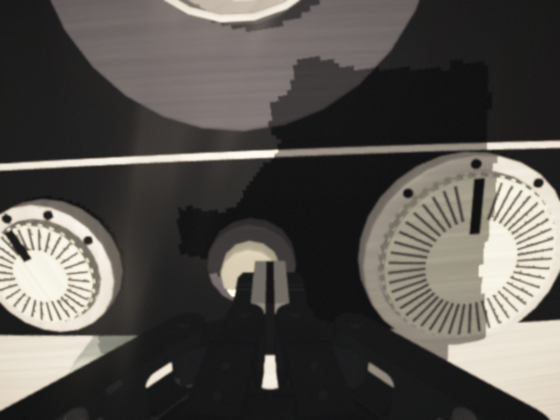

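Joint 6 has reached its limit at 3.14, which explains the shortfall. I'll turn the tool back anticlockwise to free it.

```bash
python3 -m handwheel '[[[0,0,4],4],[[0,0,3],6],[[0,0,0],6],[[0,0,0],6],[[0,0,0],6],[[0,0,0],4],[[0,0,0],0],[[0,0,0],0]]' | grep -E 'pos|force'; python3 - <<'E'
from h import *
o=robot.observe(); print(o["tool_pos"],o["tool_rot"].round(3),o["joint_positions"].round(3))
E
```

```text
tool_pos: [484.9, 4.1, 50.6]
wrist_force: [-0.4, -0.3, -0.1]
[484.91267281   4.12223118  50.56602633] [-0.008  0.978  0.209 -0.002] [-0.135  0.171 -0.508  0.902  0.015  2.585]
```

```bash
python3 -m handwheel '[[[0.5,4,0],0],[[0,3.5,0],0],[[0,0,0],0],[[0,0,0],0],[[0,0,0],0]]' | grep -E 'pos|force'; python3 - <<'E'
from h import *
o=robot.observe(); p,d=robot.grab_frame("wrist"); print(o["joint_positions"].round(3))
cv2.imwrite("pics/w14.png",p[:,:,::-1]); print(proj("wrist",[[485.5,11.5,72]],o))
E
```

```text
tool_pos: [485.4, 11.7, 50.5]
wrist_force: [0.4, 0.8, -0.9]
[-0.119  0.171 -0.507  0.902  0.015  2.599]
[[269.0453328  267.55461832]]
```

View pics/w14.png

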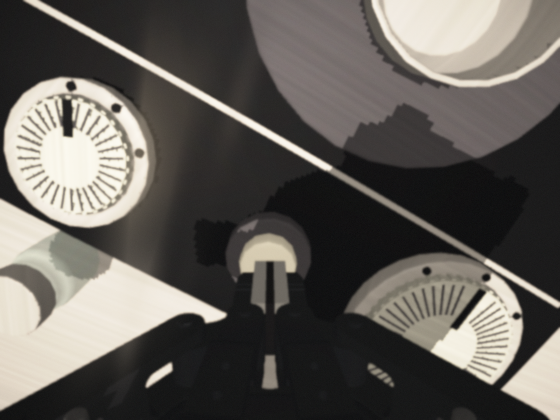

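The tip is centred over the button, the heat pointer (480,300) is at the second dot (486,277), and the timer pointer is at its first dot. Pressing now.

```bash
python3 -m handwheel '[[[0,0,-4],0],[[0,0,-4],0],[[0,0,-2],0],[[0,0,-2],0],[[0,0,-1.5],0],[[0,0,0],0],[[0,0,0],0]]' | grep -E 'pos|force'
```

```text
tool_pos: [485.4, 11.5, 37.2]
wrist_force: [-0.3, -0.7, 2.6]
```

```bash
python3 -m handwheel '[[[0,0,-1.5],0],[[0,0,-1],0],[[0,0,0],0],[[0,0,0],0]]' | grep -E 'pos|force'; python3 -m handwheel '[[[0,0,-1],0],[[0,0,0],0],[[0,0,0],0]]' | grep -E 'pos|force'
```

```text
tool_pos: [485.6, 11.5, 36.1]
wrist_force: [-4.6, -0.3, 15.4]
tool_pos: [485.6, 11.5, 35.9]
wrist_force: [-7.1, 0.4, 21.3]
```

The button has bottomed out: the force jumps above 15 N at a tip height of about 66, which is 6 mm of travel. Lifting away.

```bash
python3 -m handwheel '[[[0,0,3],0],[[0,0,4],0],[[0,0,8],0],[[0,0,15],0],[[0,0,20],0],[[0,0,25],0],[[-3,0,25],0],[[-8,0,20],0],[[-10,0,10],0],[[-5,0,5],0],[[0,0,0],0],[[0,0,0],0],[[0,0,0],0]]' | grep -E 'pos|force'; python3 - <<'E'
from h import *
o=robot.observe(); p,d=robot.grab_frame("wrist"); print(o["time_s"],o["wrist_force"])
cv2.imwrite("pics/w15.png",p[:,:,::-1]); 
uv=proj("wrist",[[485.5,11.5,72],[477,-91,66],[496,116,66]],o).round().astype(int); print(uv, world("wrist",d,uv,o).round(1))
p,d=robot.grab_frame("top"); cv2.imwrite("pics/top15.png",p[:,:,::-1])
E
```

```text
tool_pos: [458.8, 11.7, 167.4]
wrist_force: [-0.1, -0.1, -0.0]
17.75 [-0.11292676 -0.14836466 -0.01219104]
[[286 170]
 [393 229]
 [166 100]] [[485.8  11.8  72. ]
 [476.9 -90.9  65.9]
 [496.1 116.2  65.9]]
```

View pics/w15.png

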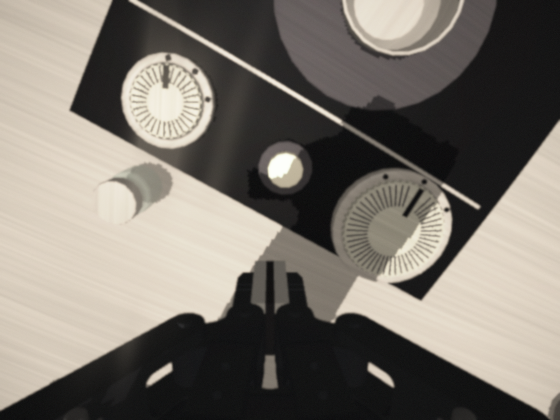

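View pics/top15.png

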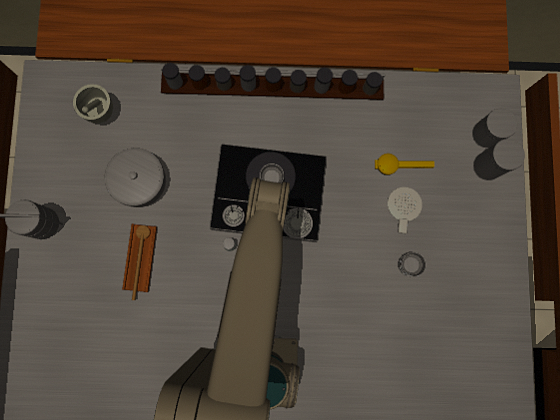

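Everything is in its end state: the heat pointer (412,203) is at the second dot (424,182), the button is back up at z = 72, the timer is on its first dot, and nothing has moved. Handing in.

```bash
python3 -c "
from station import robot
print(robot.close_job())"
```

```text
the job is handed in; nothing more can be done
None
```

The heat dial is turned one click clockwise and let go, the start button has been pressed fully down and released, and the job is handed in. I worked with the gripper shut, pressing the dial at about 8 N and turning it through a 36° arc. The move took about 18 s of the 42 s allowed. The hand-in gives no verdict.

**Last checks:**
- **Heat dial:** the pointer is at the second dot and the face is back up at z = 66 mm.
- **Start button:** it went down about 6 mm until it bottomed at about 21 N, and the cap is back up at z = 72 mm.
- **Timer dial:** its pointer is still on the first dot.
- **Loose things:** by eye they are where they were. In the last top view the arm partly hides the katori.
- **Robot:** clear of everything, with no measurable force on the wrist.

**What did not match:**
- **Fingertip position:** the real tips sat about 30 mm behind the reported TCP (37 mm by camera, 30 mm by contact). I therefore lowered until the force showed contact instead of trusting the stated height.
- **Joint 6:** while moving to the button it reached the end of its range, reading 3.141 against a stated ±3.14, and two moves fell short. I turned the tool back 32° and went on. I can't tell whether that reading counts as passing the range.

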